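# Shut and bolt the gouge chest

## Task

Shut the lid of the gouge chest on the bench: swing it down onto its sprung buffers, press it down further and push the barrel bolt across until its end is fully home in the keeper, so that the bolt holds the lid down once you let go. The keeper is hand-adjusted, so feel for the height at which the bolt goes in, and push gently: do not ram the bolt against the keeper. Leave the jar, the wooden spool and the little plane where they stand.

Things in the scene. Friction and masses are not known exactly. Their poses are not given: they have to be found in the camera images.
- case: Fixed open-topped chest of light wood, 220 (x) x 280 (y) x 85 mm high, turned on the bench by up to 0.3 rad. Origin: centre of its underside, on the bench; x points away from the robot, towards the hinge; y is the bolt's sliding direction, towards the keeper; z up. The lid is a board 222 x 280 x 10 mm (front edge overhangs 2 mm), its underside on the rim at lid joint 0.
- hinge (a point): Middle of the lid's hinge line, which runs along y at x = +110, y = 0, z = +85 mm in the case's frame, at the height of the lid's underside. Axes as the case. The hinge is stiff (0.55 N m): the lid stays where it is left, apart from the buffers' push.
- buffers (a point): Middle of the tops of two black sprung rubber buffers, 9 mm across, that stick up 15 mm from the chest's front rim (x = -104, y = -60 and +60 mm in the case's frame). Together they push back 0.8 N per mm of compression; the lid, coming down, meets them at joint 0.07 and must be pressed on against them. Axes as the case.
- lid (a joint): Hinge angle of the lid in rad: 0 lies flat on the rim (hard stop), positive is open. It starts between 0.25 and 0.5.
- lid_press (a point): Bare point on the lid's top face, 22 mm from its front edge and 60 mm right (-y) of its middle: a good place to push the lid down with closed fingertips. 200 mm from the hinge line and 10 mm above the lid's underside; with the lid flat it lies at (-90, -60, +95) mm in the case's frame. Axes: the lid's.
- bolt: Steel sliding bolt on the lid's top near the front edge: a flat bar 12 (x) x 115 (y) x 8 mm high between rails, under two staples, with an upright knob. It slides along the case's y to the keeper at +y, friction about 1.5 N, up to 60 mm; it starts 0 to 12 mm along. Origin: on the knob's axis at the lid's top face, 190 mm from the hinge; axes as the lid (z its normal).
- knob (a point): Centre of the bolt's knob where it is pinched: upright steel cylinder 14 mm in diameter, from 11 to 50 mm above the lid's top face; this point is 36 mm above that face. Two staples over the bar (14 mm high, 22 mm wide, 8 mm long) stand 108 and 132 mm left (+y) of the lid's middle; the knob starts 25 to 37 mm left of it and ends 77 mm left when home.
- bolt_tip (a point): Middle of the bolt's square-cut end face, 95 mm ahead (+y) of the knob's axis and 7 mm above the lid's top face; 190 mm from the hinge line. With the lid flat it lies at z = +102 mm in the case's frame; it rises 1.9 mm for every 0.01 rad of the lid joint.
- bracket: Fixed dark steel bracket on the chest's left wall (+y) that holds the keeper, a steel block 46 x 28 x 35 mm with a blind slot facing the bolt: 20 mm wide, 11.5 mm high, 22 mm deep. Origin: centre of the slot's mouth at the MIDDLE of the keeper's adjustment, (-80, +150, +108.5) mm in the case's frame; y points into the slot, z up.
- slot_bottom (a point): Centre of the blind slot's bottom at the MIDDLE of the keeper's adjustment, 22 mm into the block from its mouth. The keeper is clamped up to 4.5 mm higher or 6 mm lower than this; its true height is not reported, so press the lid down by feel until the bolt slips in. Home: tip within 3 mm of the bottom. Keep the force between bolt and keeper under 30 N. Axes as the bracket.
- jar: Bystander: amber glass jar, 68 mm in diameter, 100 mm high, right of the chest (-y). Origin: centre of its underside.
- spool: Bystander: turned wooden clamp spool, 38 mm in diameter, 68 mm high, left of the chest. Origin: centre of its underside.
- plane: Bystander: small brass finger plane, 70 x 30 x 30 mm, left of the chest and farther back. Origin: centre of its underside.

How it is judged:
By the outcome, as a careful person would: the job done as asked, in the order asked, and still so for the second after the job is handed in, with the robot touching nothing.
It also fails if it takes over 67 s, if anything falls off the work surface, if the arm or the gripper's body presses on something with over 40 N, if the wrist force passes 120 N, or if a joint passes its speed limit or range.

## Robot

A 6-joint arm with a two-finger parallel gripper is mounted at the origin on the work surface. World frame = base frame: x ahead of the robot, y to its left, z up, the work surface at z = 0. Lengths are in mm, angles in rad, forces in N, time in s.
With the tool pointing down it reaches from about 275 to 750 mm from the base axis. Payload 10.2 kg.
Tool frame: the origin (TCP) lies at the very end of the fingers, on their centre line; the grasp point (between the pads) lies 19 mm behind it; z points along the fingers, y is the line along which they close (so a half turn about z gives the same grasp; the last joint's range is limited). The gripper opens to 85 mm and grips with 20 to 120 N. Pads are 22 mm wide; open, the fingers measure 114 mm over their backs; the gripper's body (76 mm by 85 mm) begins 54 mm behind the grasp point. The pads swing forward as they close: fully open they stand 13 mm farther back than shut.
Start: joints at [-1.487, 0.313, 1.498, -0, 1.331, -0.223], TCP at [158.542, -500.495, 231.294] pointing down, gripper open.
Joint ranges: [-2.94, 2.94], [-0.97, 2.17], [0.19, 2.56], [-1.23, 4.37], [0.02, 3.11], [-2.88, 2.88]. Speed limits (rad/s): [2.39, 2.39, 3.01, 3.14, 3.14, 3.14].

## Interface

Orientations are given as a unit quaternion [w, x, y, z].
In Python, from rig import ctrl, optics gives the robot as it stands. The module is installed in compiled form; this text tells all that it offers.
- The arm moves only by the shell command python3 -m handwheel 'ROWS' [FORCE]. ROWS is JSON, a list that holds one entry, the list of rows, each a list of 5 numbers: the gripper command: -1 is fully open, 1 is shut, values between are in proportion, then the shift along the world's x, y, z in units of 50 mm (1.0 is 50 mm), then the turn about the world's z in units of 8 degrees (1.0 is 8 degrees). In form: [[[gripper, tx, ty, tz, twist], ...]]. A call has 1 to 10 rows; each row shifts and turns the commanded pose from where the row before left it; what a row does not reach is not made up. A row lasts 1/10 s, in which the tool goes at most 50 mm and 8.59 degrees, less where a joint would pass 70% of its speed; a pose out of reach is approached as far as the arm can. A call is refused whole if a number of a shift passes 1 or a number of a turn 1, either way. A call with a gripper value outside its range is refused whole. The fingers move at their own pace and stop on an object; FORCE is the grip in N (left out, the last holds). Time passes only in rows, so rows that do not move let the fingers close. It gives the time, the measured TCP pose, the force, the opening and the grip force at its end, in the units of the state.
- ctrl.sense(): the state, without advancing time (a new reading comes with each control period).
- optics.capture(name): name is "side" or "top"; returns a dict with "img" (384x512x3 uint8, blue, green, red), "K" (3x3 intrinsics, pixels), "R" (3x3) and "t" (3): a world point X has camera coordinates R X + t. Camera axes: x right, y down, z forward; pixel columns grow to the right and rows downward; lengths in mm; the calibration is good to about 2 mm. A picture is of the moment at which its call begins. There is no depth.
- ctrl.finish_job(): hands the job in; it is judged then, once.
The state is a dict: "time_s": time; "joints": joint angles; "dq": joint speeds; "tau": joint torques, N m; "eef_pos": TCP position; "ee_rot": TCP orientation; "force": force on the tool from outside, world axes, zero at the start; "wrist_torque": the same for the moment, N m; "grip_width": opening from 0.0 (shut) to 1.0 (fully open); "grip_force": force on a finger pad.
Only numpy, scipy, OpenCV 4.12 (cv2) and the standard library are available. Lean on these libraries where they do the work, as an engineer would, in place of code of your own. Each camera call takes 0.05 s, during which the arm holds its last target. There are 200 camera calls.

## Working session

There is one attempt and no reset: what is moved stays moved. The work goes in short steps, Python scripts to look and compute and a shell command to move; the robot and the scene stay as the last step left them, time stands still between calls to the robot, and variables do not carry over. Pictures are saved under pics/ and viewed, at most 10 in all, crops included, and the job is handed in when it is done.

```bash
mkdir -p pics; python3 - <<'E'
from rig import ctrl, optics
import cv2,numpy as np,pickle
d={n:optics.capture(n) for n in("side","top")}
pickle.dump(d,open("v0.pkl","wb"))
for n in d: cv2.imwrite(f"pics/{n}0.png",d[n]["img"]); print(n,d[n]["K"].tolist(),d[n]["R"].round(4).tolist(),d[n]["t"].round(1).tolist())
s=ctrl.sense(); print(s)
E
```

```text
side [[367.5811295412306, 0.0, 250.5635892624664], [0.0, 367.5811295412306, 186.15198367043394], [0.0, 0.0, 1.0]] [[0.9901, -0.1397, 0.0136], [-0.074, -0.6019, -0.7951], [0.1193, 0.7863, -0.6063]] [-623.7, 167.4, 750.2]
top [[374.4471688594777, 0.0, 258.3856003821399], [0.0, 374.4471688594777, 189.72647101546625], [0.0, 0.0, 1.0]] [[-0.0162, -0.9998, -0.0092], [-0.9908, 0.0173, -0.1343], [0.1344, 0.007, -0.9909]] [55.0, 630.7, 1001.7]
{'time_s': 0.1, 'joints': array([-1.48739382e+00,  3.13422896e-01,  1.49835393e+00,  1.17146916e-06,
        1.33102451e+00, -2.23398005e-01]), 'dq': array([-0.0022396 , -0.00175054, -0.00193373,  0.00098822, -0.00102379,
       -0.00157705]), 'tau': array([ 3.07087525e-03, -4.12903082e+01, -2.60146344e+01, -1.55212056e-04,
        3.02514694e-03, -1.86767227e-05]), 'eef_pos': array([ 158.52514041, -500.25083313,  230.78025164]), 'ee_rot': array([-6.02820145e-04,  9.88257076e-01,  1.52799171e-01,  4.28353945e-05]), 'force': array([0.19502059, 0.11274696, 0.34969473]), 'wrist_torque': array([-0.00927269,  0.0519339 ,  0.02393546]), 'grip_force': 0.0, 'grip_width': 1.003263371987924}
```

View pics/side0.png

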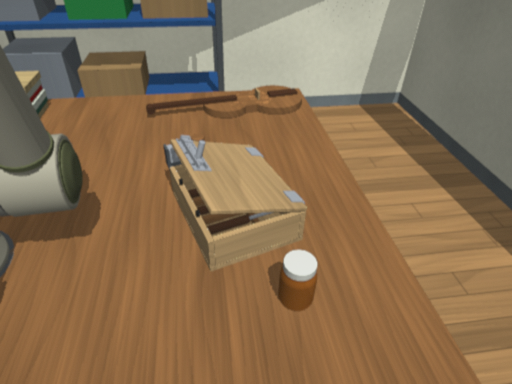

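View pics/top0.png

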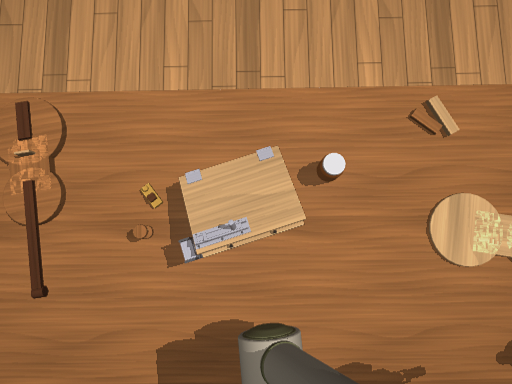

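The side view shows the chest with the lid ajar (box at about 165-300, 137-262), the bolt near (195,153) and the jar at (298,280). The top view shows the lid at (180-305, 147-262), the keeper at (189,248), the knob near (233,227), the spool at (143,232), the plane at (150,195) and the jar at (333,165). I'll zoom in next.

```bash
python3 - <<'E'
import cv2,numpy as np,pickle
d=pickle.load(open("v0.pkl","rb"))
a=d["top"]["img"][140:270,165:315]; b=d["side"]["img"][130:270,155:310]
cv2.imwrite("pics/topc.png",cv2.resize(a,None,fx=4.5,fy=4.5,interpolation=cv2.INTER_CUBIC))
cv2.imwrite("pics/sidec.png",cv2.resize(b,None,fx=4,fy=4,interpolation=cv2.INTER_CUBIC))
E
```

```text
(no output)
```

View pics/topc.png

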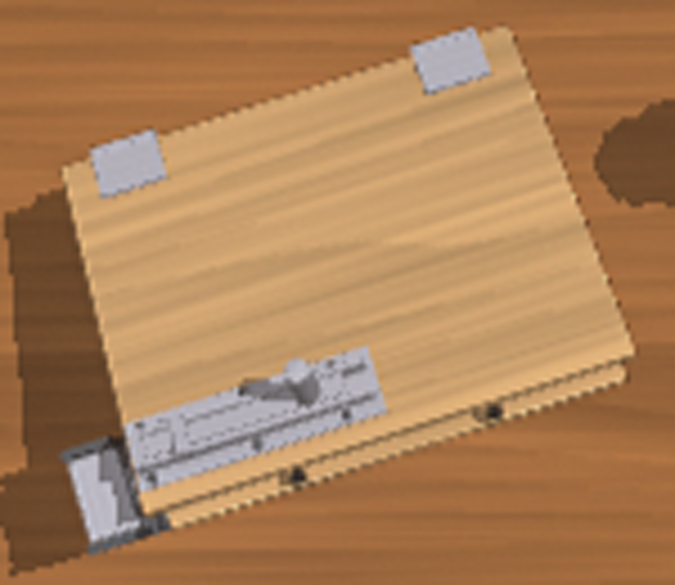

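View pics/sidec.png

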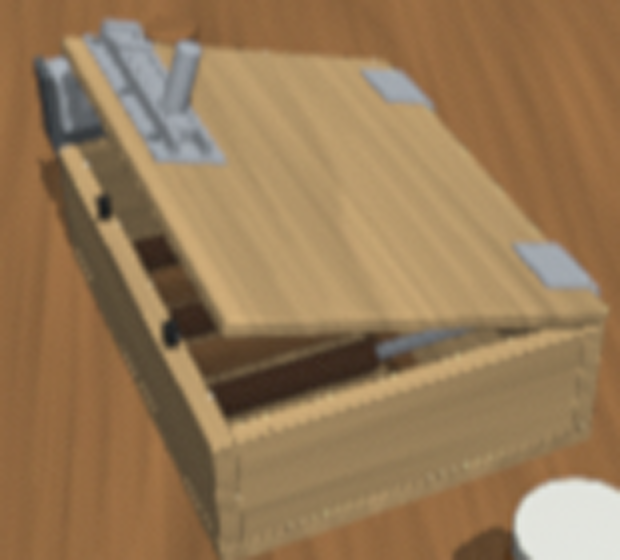

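The crops agree with the description. In the top view the buffers are at crop (295,475) and (492,411), the hinge-side corners at (63,170) and (515,28), the front right lid corner at (633,352) and the knob top at (296,366). In the side view the buffers are at crop (103,197) and (170,322), the knob top at (188,44) and the lid corner at (225,328).

```bash
cat > h.py <<'E'
import numpy as np,pickle
def ray(c,p):
    C=-c["R"].T@c["t"]; v=c["R"].T@np.linalg.solve(c["K"],[p[0],p[1],1]); return C,v/np.linalg.norm(v)
def plane(c,p,z):
    C,v=ray(c,p); return C+v*(z-C[2])/v[2]
def tri(c1,p1,c2,p2):
    A=0;b=0;L=[ray(c1,p1),ray(c2,p2)]
    for C,v in L: M=np.eye(3)-np.outer(v,v);A=A+M;b=b+M@C
    X=np.linalg.solve(A,b); return X,[np.linalg.norm((np.eye(3)-np.outer(v,v))@(X-C)).round(1) for C,v in L]
E
python3 - <<'E'
from h import *
np.set_printoptions(suppress=True,precision=1)
d=pickle.load(open("v0.pkl","rb"));T=d["top"];S=d["side"]
t=lambda x,y:(x/4.5+165,y/4.5+140)
s=lambda x,y:(x/4+155,y/4+130)
hl=plane(T,t(63,170),95);hr=plane(T,t(515,28),95)
bl=plane(T,t(295,472),100);br=plane(T,t(492,408),100)
print("hinge",hl,hr,np.linalg.norm(hl-hr),"buf",bl,br,np.linalg.norm(bl-br))
print("sidebuf",plane(S,s(103,197),100),plane(S,s(170,322),100))
for n,a,b in(("hl",hl,hr),("b",bl,br)): v=a-b; print(n,"yaw",np.arctan2(-v[0],v[1]).round(4))
yh=hl-hr; yaw=np.arctan2(-yh[0],yh[1])
for yaw in (yaw,):
    ex=np.array([np.cos(yaw),np.sin(yaw),0]);ey=np.array([-np.sin(yaw),np.cos(yaw),0])
    print("org from hinge",(hl+hr)/2-113*ex,"from buf",(bl+br)/2+104*ex)
print("rimcorner T",plane(T,t(628,380),85),"S",plane(S,s(235,440),85), "pred off -110,-140")
print("lidcorner",tri(T,t(633,352),S,s(225,328)))
print("knobtop",tri(T,t(296,366),S,s(188,44)))
print("jar",plane(T,(333,163),100),"spool",plane(T,(146,231),68),"camT",ray(T,(0,0))[0])
E
```

```text
hinge [660.3 255.1  95. ] [741.5 -14.5  95. ] 281.57698773125475 buf [481.1 118.3 100. ] [515.8   4.4 100. ] 119.0936272406987
sidebuf [484.1 112.5 100. ] [519.   -0.5 100. ]
hl yaw 0.2927
b yaw 0.2956
org from hinge [592.7  87.7  95. ] from buf [598.1  91.3 100. ]
rimcorner T [531.2 -76.2  85. ] S [547.  -73.3  85. ] pred off -110,-140
lidcorner (array([544.7, -71.4, 154.9]), [np.float64(1.1), np.float64(1.1)])
knobtop (array([537.7, 109.3, 198.1]), [np.float64(0.9), np.float64(0.9)])
jar [ 691.9 -155.3  100. ] spool [521.4 348.2  68. ] camT [ 491.1   37.1 1077.8]
```

Yaw is about 0.294, the case origin about (597, 88) and the lid at about 0.28 rad; the sizes check out to within a few mm. The gripper's y already lies along the case's y. Next I move above the press point, about (538, 8, 150), with the fingers shut.

```bash
python3 -m handwheel '[[[1,0.42,0.56,0,0],[1,0.42,0.56,0,0],[1,0.42,0.56,0,0],[1,0.42,0.56,0,0],[1,0.42,0.56,0,0],[1,0.42,0.56,0,0],[1,0.42,0.56,0,0],[1,0.42,0.56,0,0],[1,0.42,0.56,0,0],[1,0.42,0.56,0,0]]]' 60
python3 -m handwheel '[[[1,0.42,0.56,0,0],[1,0.42,0.56,0,0],[1,0.42,0.56,0,0],[1,0.42,0.56,0,0],[1,0.42,0.56,0,0],[1,0.42,0.56,0,0],[1,0.42,0.56,0,0],[1,0.42,0.56,0,0],[1,0,0,0,0],[1,0,0,0,0]]]'
```

```text
time_s: 1.1
eef_pos: [369.1, -219.1, 231.2]
ee_rot: [-0.0, 0.988, 0.153, -0.0]
force: [0.2, -1.0, 0.2]
grip_width: -0.0
grip_force: 0.0
time_s: 2.1
eef_pos: [536.4, 3.8, 230.7]
ee_rot: [-0.0, 0.988, 0.153, -0.001]
force: [0.8, -0.4, -0.4]
grip_width: -0.002
grip_force: 0.0
```

```bash
python3 -m handwheel '[[[1,0,0,-0.4,0],[1,0,0,-0.4,0],[1,0,0,-0.4,0],[1,0,0,-0.3,0],[1,0,0,-0.1,0],[1,0,0,-0.1,0],[1,0,0,-0.1,0],[1,0,0,-0.1,0]]]'
python3 -m handwheel '[[[1,0,0,-0.1,0],[1,-0.02,0,-0.1,0],[1,-0.02,0,-0.1,0],[1,-0.02,0,-0.1,0],[1,-0.02,0,-0.1,0],[1,0,0,-0.04,0]]]'
```

```text
time_s: 2.9
eef_pos: [536.7, 3.3, 136.5]
ee_rot: [0.0, 0.988, 0.153, 0.0]
force: [-0.6, 0.1, 0.1]
grip_width: -0.002
grip_force: 0.1
time_s: 3.5
eef_pos: [532.2, 3.6, 108.7]
ee_rot: [-0.0, 0.988, 0.153, -0.0]
force: [-1.1, 0.6, 0.9]
grip_width: 0.002
grip_force: 0.4
```

```bash
python3 -m handwheel '[[[1,0,0,-0.02,0],[1,0,0,-0.02,0],[1,0,0,0,0]]]'
python3 - <<'E'
from rig import optics
import cv2
a=optics.capture("side")["img"][90:270,120:320]
cv2.imwrite("pics/s1.png",cv2.resize(a,None,fx=3.3,fy=3.3,interpolation=cv2.INTER_CUBIC))
E
```

```text
time_s: 3.8
eef_pos: [532.6, 3.5, 107.4]
ee_rot: [0.0, 0.988, 0.153, 0.0]
force: [0.1, 1.1, -0.3]
grip_width: -0.001
grip_force: 0.1
```

View pics/s1.png

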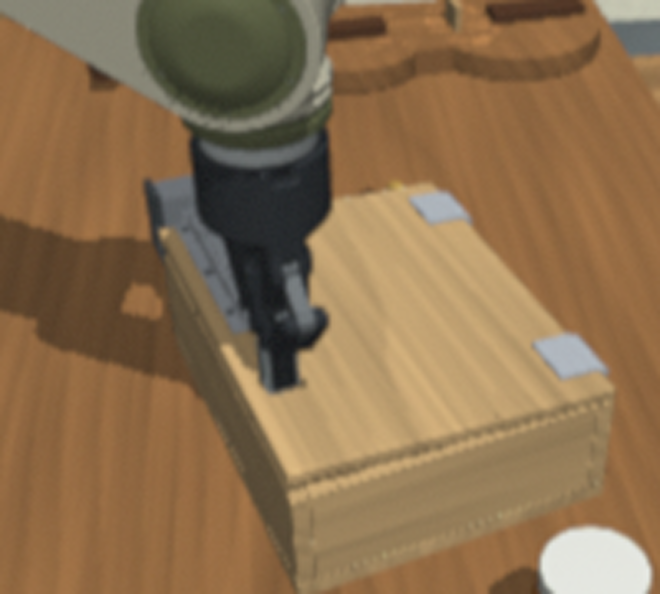

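The lid is down near the buffers, with a thin gap at the right corner (about 295,485). I'll raise the tool, move it back and look at the knob.

```bash
python3 -m handwheel '[[[-0.2,0,0,0.4,0],[-0.2,0,0,0.6,0],[-0.2,0,-0.6,0.6,0],[-0.2,-0.6,-0.6,0.3,0],[-0.2,-0.8,-0.6,0,0],[-0.2,-0.8,-0.6,0,0],[-0.2,0,0,0,0]]]'
python3 - <<'E'
from rig import optics
import cv2,pickle,numpy as np
d={n:optics.capture(n) for n in("side","top")}
pickle.dump(d,open("v1.pkl","wb"))
a=cv2.resize(d["top"]["img"][140:270,165:315],(400,347),interpolation=cv2.INTER_CUBIC)
b=cv2.resize(d["side"]["img"][130:270,155:310],(384,347),interpolation=cv2.INTER_CUBIC)
cv2.imwrite("pics/c1.png",np.hstack([a,b]))
E
```

```text
time_s: 4.55
eef_pos: [419.6, -118.8, 202.5]
ee_rot: [0.0, 0.989, 0.15, -0.0]
force: [0.9, 0.1, -0.2]
grip_width: 0.595
grip_force: 0.0
```

View pics/c1.png

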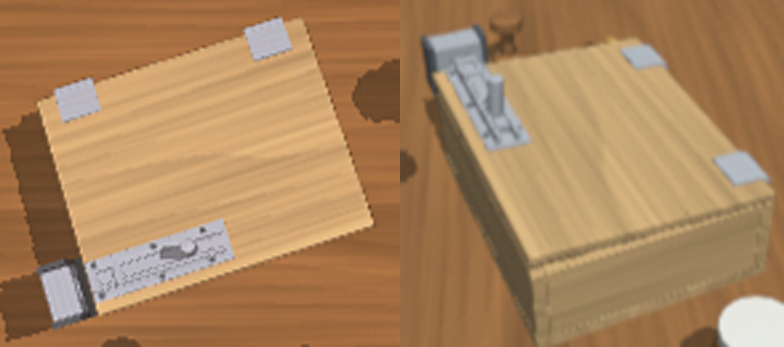

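The lid lies nearly flat. The knob's top is at about (189,245) in the left crop (top view) and (495,79) in the right one (side view).

```bash
python3 - <<'E'
from h import *
np.set_printoptions(suppress=True,precision=1)
d=pickle.load(open("v1.pkl","rb"));T=d["top"];S=d["side"]
t=lambda x,y:(x/2.667+165,y/2.667+140)
s=lambda x,y:((x-400)/2.477+155,y/2.479+130)
X,r=tri(T,t(189,245),S,s(495,79)); print("knobtop",X,r, plane(T,t(189,245),157))
C,r=tri(T,t(373,225),S,s(532,262)); print("lid corner",C,r)
e=np.array([.957,.29,0]);f=np.array([-.29,.957,0]);O=np.array([597,88,0])
print("case frame",e@(X-O),f@(X-O),e@(C-O),f@(C-O))
# keeper mouth edge & tool jar check
E
```

```text
knobtop [514.8 100.8 152.4] [np.float64(1.7), np.float64(1.7)] [513.  100.4 157. ]
lid corner [534.1 -75.2  99.5] [np.float64(3.2), np.float64(3.2)]
case frame -74.93009361692967 36.05968244227003 -107.58037105872224 -137.96780029741714
```

```bash
python3 -m handwheel '[[[-0.2,0.31,0.73,0,0],[-0.2,0.31,0.73,0,0],[-0.2,0.31,0.73,0,0],[-0.2,0.31,0.73,0,0],[-0.2,0.31,0.73,0,0],[-0.2,0.31,0.73,0,0],[-0.2,0,0,0,0],[-0.2,0,0,0,0]]]'
```

```text
time_s: 5.45
eef_pos: [515.7, 104.0, 201.8]
ee_rot: [-0.0, 0.988, 0.154, -0.0]
force: [0.2, -0.5, 1.3]
grip_width: 0.599
grip_force: 0.0
```

```bash
python3 -m handwheel '[[[-0.2,-0.02,-0.06,-0.3,0],[-0.2,0,0,-0.3,0],[-0.2,0,0,-0.3,0],[-0.2,0,0,-0.3,0],[-0.2,0,0,-0.2,0],[-0.2,0,0,-0.14,0],[-0.2,0,0,0,0]]]'
python3 -m handwheel '[[[0.2,0,0,0,0],[0.4,0,0,0,0],[0.5,0,0,0,0],[0.6,0,0,0,0]]]'
```

```text
time_s: 6.15
eef_pos: [514.3, 99.3, 124.7]
ee_rot: [-0.0, 0.988, 0.153, -0.001]
force: [0.1, 0.4, -0.9]
grip_width: 0.603
grip_force: 0.0
time_s: 6.55
eef_pos: [514.7, 99.7, 125.7]
ee_rot: [-0.0, 0.988, 0.153, 0.0]
force: [0.5, 1.2, 1.0]
grip_width: 0.2
grip_force: 0.5
```

```bash
python3 - <<'E'
from rig import optics
import cv2,numpy as np
d={n:optics.capture(n) for n in("side","top")}
a=cv2.resize(d["top"]["img"][170:270,165:280],(400,348),interpolation=cv2.INTER_CUBIC)
b=cv2.resize(d["side"]["img"][100:220,140:270],(377,348),interpolation=cv2.INTER_CUBIC)
cv2.imwrite("pics/c2.png",np.hstack([a,b]))
E
```

```text
(no output)
```

View pics/c2.png

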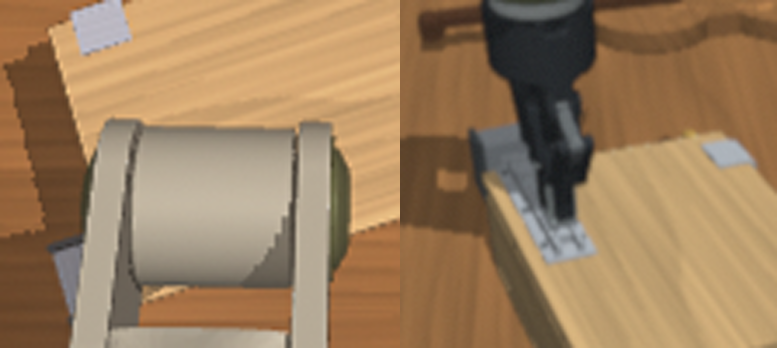

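```bash
python3 -m handwheel '[[[1,0,0,0,0],[1,0,0,0,0],[1,0,0,0,0]]]' 60
python3 -m handwheel '[[[1,-0.03,0.1,0,0],[1,-0.03,0.1,0,0],[1,0,0,0,0]]]'
```

```text
time_s: 6.95
eef_pos: [514.6, 99.5, 125.4]
ee_rot: [-0.0, 0.988, 0.153, 0.0]
force: [-0.5, 1.4, 2.6]
grip_width: 0.145
grip_force: 58.4
time_s: 7.25
eef_pos: [511.3, 110.2, 125.3]
ee_rot: [-0.0, 0.988, 0.153, -0.0]
force: [-2.1, 1.5, 2.4]
grip_width: 0.141
grip_force: 58.7
```

```bash
for i in 1; do :; done
python3 -m handwheel '[[[1,-0.012,0.04,0,0],[1,-0.012,0.04,0,0],[1,0,0,0,0]]]'
python3 -m handwheel '[[[1,-0.012,0.04,0,0],[1,0,0,0,0]]]'
python3 -m handwheel '[[[1,-0.006,0.02,0,0],[1,0,0,0,0]]]'
python3 -m handwheel '[[[1,-0.006,0.02,0,0],[1,0,0,0,0]]]'
```

```text
time_s: 7.55
eef_pos: [510.2, 113.7, 125.3]
ee_rot: [-0.0, 0.988, 0.153, -0.0]
force: [-1.7, -1.0, 2.4]
grip_width: 0.143
grip_force: 58.7
time_s: 7.75
eef_pos: [509.6, 115.7, 125.3]
ee_rot: [-0.0, 0.988, 0.153, -0.0]
force: [-2.8, -1.1, 3.3]
grip_width: 0.144
grip_force: 58.7
time_s: 7.95
eef_pos: [509.3, 116.6, 125.2]
ee_rot: [-0.0, 0.988, 0.153, -0.0]
force: [-2.4, -1.9, 3.5]
grip_width: 0.14
grip_force: 58.7
time_s: 8.15
eef_pos: [509.0, 117.6, 125.3]
ee_rot: [-0.0, 0.988, 0.153, -0.0]
force: [-3.2, -1.6, 3.4]
grip_width: 0.145
grip_force: 58.7
```

```bash

python3 -m handwheel '[[[1,-0.006,0.02,0,0],[1,0,0,0,0]]]' | sed -n '2p;4p'
python3 -m handwheel '[[[1,-0.006,0.02,0,0],[1,0,0,0,0]]]'| sed -n '2p;4p'
python3 -m handwheel '[[[1,-0.006,0.02,0,0],[1,0,0,0,0]]]'| sed -n '2p;4p'
```

```text
eef_pos: [508.7, 118.6, 125.3]
force: [-3.6, -1.1, 3.4]
eef_pos: [508.4, 119.6, 125.3]
force: [-3.1, -1.1, 4.1]
eef_pos: [508.3, 120.1, 125.3]
force: [-3.0, -4.7, 2.8]
```

Contact. I'll keep the light push and lower in small steps.

```bash

python3 -m handwheel '[[[1,-0.002,0,-0.02,0],[1,0,0,0,0]]]' | sed -n '2p;4p'
python3 -m handwheel '[[[1,-0.002,0,-0.02,0],[1,0,0,0,0]]]' | sed -n '2p;4p'
python3 -m handwheel '[[[1,-0.002,0,-0.02,0],[1,0,0,0,0]]]'| sed -n '2p;4p'
```

```text
eef_pos: [508.2, 120.0, 124.6]
force: [-4.6, -6.5, 5.6]
eef_pos: [508.0, 120.0, 123.7]
force: [-5.5, -6.6, 8.8]
eef_pos: [507.8, 119.9, 122.8]
force: [-6.3, -6.6, 9.6]
```

```bash

python3 -m handwheel '[[[1,-0.01,-0.003,-0.02,0],[1,0,0,0,0]]]' | sed -n '2p;4p'
python3 -m handwheel '[[[1,-0.01,-0.003,-0.02,0],[1,0,0,0,0]]]' | sed -n '2p;4p'
python3 -m handwheel '[[[1,-0.005,0,-0.02,0],[1,0,0,0,0]]]'| sed -n '2p;4p'
```

```text
eef_pos: [507.5, 119.9, 122.0]
force: [-6.6, -6.2, 9.2]
eef_pos: [507.2, 120.1, 121.0]
force: [-5.7, -3.8, 9.0]
eef_pos: [507.0, 120.1, 120.1]
force: [-6.0, -3.6, 9.7]
```

```bash

python3 -m handwheel '[[[1,-0.006,0.02,0,0],[1,0,0,0,0]]]' | sed -n '2p;4p'
python3 -m handwheel '[[[1,-0.006,0.02,0,0],[1,0,0,0,0]]]' | sed -n '2p;4p'
```

```text
eef_pos: [506.6, 121.3, 120.1]
force: [-6.4, -3.2, 10.6]
eef_pos: [506.3, 122.3, 120.1]
force: [-6.2, -3.4, 10.3]
```

It moved in with no rise in force. I'll go about 1.5 mm lower to centre it, then slide in.

```bash

python3 -m handwheel '[[[1,-0.008,-0.002,-0.015,0],[1,-0.008,-0.002,-0.015,0],[1,0,0,0,0]]]' | sed -n '2p;4p'
python3 -m handwheel '[[[1,-0.012,0.04,0,0],[1,0,0,0,0]]]' | sed -n '2p;4p'
python3 -m handwheel '[[[1,-0.012,0.04,0,0],[1,0,0,0,0]]]' | sed -n '2p;4p'
```

```text
eef_pos: [506.0, 122.2, 119.0]
force: [-5.2, -1.5, 10.6]
eef_pos: [505.4, 124.2, 119.0]
force: [-5.8, -1.6, 12.1]
eef_pos: [504.8, 126.3, 119.0]
force: [-4.8, -1.9, 12.0]
```

```bash

python3 -m handwheel '[[[1,-0.012,0.04,0,0],[1,-0.012,0.04,0,0],[1,0,0,0,0]]]' | sed -n '2p;4p'
python3 -m handwheel '[[[1,-0.012,0.04,0,0],[1,-0.012,0.04,0,0],[1,0,0,0,0]]]' | sed -n '2p;4p'
python3 -m handwheel '[[[1,-0.012,0.04,0,0],[1,0,0,0,0]]]' | sed -n '2,6p'
```

```text
eef_pos: [503.5, 130.3, 119.0]
force: [-5.0, -2.0, 11.7]
eef_pos: [502.3, 134.3, 119.0]
force: [-5.6, -2.1, 12.2]
eef_pos: [501.7, 136.3, 119.0]
ee_rot: [0.0, 0.988, 0.153, 0.001]
force: [-5.4, -2.5, 12.3]
grip_width: 0.139
grip_force: 59.8
```

```bash

python3 -m handwheel '[[[1,-0.006,0.02,0,0],[1,-0.006,0.02,0,0],[1,0,0,0,0]]]' | sed -n '2p;4p'
python3 -m handwheel '[[[1,-0.006,0.02,0,0],[1,0,0,0,0]]]' | sed -n '2p;4p'
python3 -m handwheel '[[[1,-0.006,0.02,0,0],[1,0,0,0,0]]]' | sed -n '2p;4p'
```

```text
eef_pos: [501.1, 138.2, 119.0]
force: [-5.6, -2.1, 11.2]
eef_pos: [500.8, 139.2, 119.0]
force: [-4.6, -3.0, 12.0]
eef_pos: [500.5, 140.2, 119.0]
force: [-6.2, -2.9, 12.4]
```

```bash

python3 -m handwheel '[[[1,-0.004,0.012,0,0],[1,0,0,0,0]]]' | sed -n '2p;4p'
python3 -m handwheel '[[[1,-0.004,0.012,0,0],[1,0,0,0,0]]]' | sed -n '2p;4p'
python3 -m handwheel '[[[1,-0.004,0.012,0,0],[1,0,0,0,0]]]' | sed -n '2p;4p'
```

```text
eef_pos: [500.4, 140.6, 119.0]
force: [-5.2, -3.9, 12.8]
eef_pos: [500.4, 140.6, 119.0]
force: [-5.3, -6.8, 13.0]
eef_pos: [500.4, 140.7, 119.0]
force: [-3.5, -11.2, 11.5]
```

The bolt is bottomed where expected. I'll ease the push, release and rise.

```bash

python3 -m handwheel '[[[1,0.005,-0.016,0,0],[1,0,0,0.01,0],[0.3,0,0,0,0],[0.3,0,0,0,0],[0.1,0,0,0,0],[0.1,0,0,0,0]]]' | sed -n '2p;4,5p'
python3 -m handwheel '[[[0.1,0,0,0.2,0],[0.1,0,0,0.5,0],[0.1,0,0,0.7,0],[0.1,0,0,0.6,0],[0.1,-0.8,-0.4,0,0],[0.1,-0.8,-0.6,0,0],[0.1,-0.5,-0.8,0,0],[0.1,0,-0.8,0,0],[0.1,0,-0.8,0,0],[0.1,0,0,0,0]]]'
python3 - <<'E'
from rig import optics
import cv2,numpy as np
d={n:optics.capture(n) for n in("side","top")}
a=cv2.resize(d["top"]["img"][170:270,165:280],(400,348),interpolation=cv2.INTER_CUBIC)
b=cv2.resize(d["side"]["img"][110:240,140:280],(375,348),interpolation=cv2.INTER_CUBIC)
cv2.imwrite("pics/c3.png",np.hstack([a,b]))
E
```

```text
eef_pos: [499.5, 141.2, 118.1]
force: [0.2, 0.2, 0.3]
grip_width: 0.445
time_s: 14.75
eef_pos: [394.6, -32.4, 219.2]
ee_rot: [0.001, 0.989, 0.15, 0.001]
force: [0.1, -0.3, 0.9]
grip_width: 0.45
grip_force: 0.0
```

View pics/c3.png

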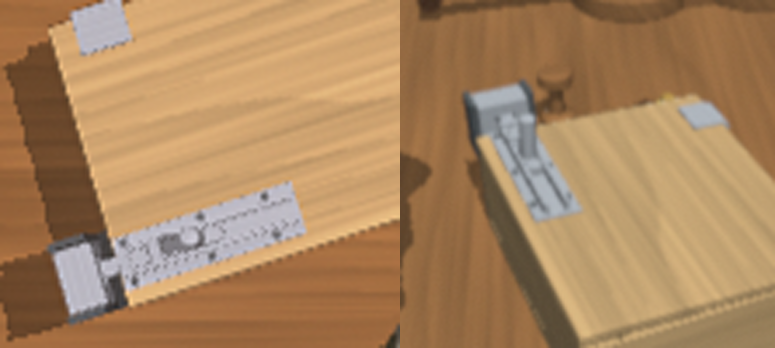

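The knob has moved about 41 mm along (now at about (193,238) in the left crop). The bar goes into the keeper at (112,267) and the lid is held down. The arm is clear, so I hand in.

```bash
python3 -c "
from rig import ctrl
print(ctrl.finish_job())"
```

```text
the job is handed in; nothing more can be done
None
```

The lid is shut and held down by the bolt, which I slid in until it stopped at the bottom of the keeper slot; the highest push force I read was about 11 N, the jar, spool and plane were not touched, and I handed the job in at about 15 s.

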